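Load the second vial and lift the sample carrier off its dock

ROBOT

A 7-joint arm with a two-finger parallel gripper is mounted at the origin on the work surface. World frame = base frame: x ahead of the robot, y to its left, z up, the work surface at z = 0. Lengths are in mm, angles in rad, forces in N, time in s.
With the tool pointing down it reaches from about 400 to 750 mm from the base axis. Payload 19.5 kg.
Tool frame: the origin (TCP) lies on the front face of the gripper's body, between the roots of the fingers; the fingertips stand 73 mm ahead of it and the grasp point (between the pads) lies 54 mm ahead of it; z points along the fingers, y is the line along which they close (so a half turn about z gives the same grasp; the last joint's range is limited). The gripper opens to 85 mm and grips with 20 to 120 N. Pads are 22 mm wide; open, the fingers measure 114 mm over their backs; the gripper's body (76 mm by 85 mm) begins 54 mm behind the grasp point. The pads swing forward as they close: fully open they stand 13 mm farther back than shut.
Start: joints at [1.103, 0.707, -0.028, 1.485, 0.022, 0.951, -0.075], TCP at [237.496, -523.64, 303.868] pointing down, gripper open.
Joint ranges: [-2.71, 2.71], [-0.32, 2.16], [-1.57, 1.52], [0, 2.45], [-1.46, 4.6], [0, 2.02], [-2.83, 2.83]. Speed limits (rad/s): [1.89, 1.89, 2.57, 2.57, 3.01, 3.01, 3.01].

INTERFACE

Orientations are given as [roll, pitch, yaw] about the fixed x, y, z axes, in that order (R = Rz(yaw) Ry(pitch) Rx(roll)).
In Python, from bench import ctrl, imaging, job gives the robot as it stands. The module is installed in compiled form; this text tells all that it offers.
- The arm moves only by the tool apply_moves, never from a script. Its argument "rows" is a list of rows, each a list of 5 numbers: the finger opening in mm, from 0 to 85.4, then the shift along the tool's x, y, z in mm, then the turn about the tool's z in degrees. A call has 1 to 5 rows; each row shifts and turns the commanded pose from where the row before left it, along the tool's axes as they then stand; what a row does not reach is not made up. A row lasts 1/10 s, in which the tool goes at most 50 mm and 8.59 degrees, less where a joint would pass 70% of its speed; a pose out of reach is approached as far as the arm can. A call with a gripper value outside its range is refused whole. The fingers move at their own pace and stop on an object; "squeeze" is the grip in N (left out, the last holds). Time passes only in rows, so rows that do not move let the fingers close. It gives the time, the measured TCP pose, the force, the opening and the grip force at its end, in the units of the state.
- ctrl.get_state(): the state, without advancing time (a new reading comes with each control period).
- imaging.capture(name): name is "scene" or "top"; returns a dict with "image" (400x640x3 uint8, blue, green, red), "fx", "fy", "cx", "cy" (pixels), "world_from_camera" (4x4, takes a point from camera to world coordinates). Camera axes: x right, y down, z forward; pixel columns grow to the right and rows downward; lengths in mm; the calibration is good to about 2 mm. A picture is of the moment at which its call begins. There is no depth.
- job.job_done(): hands the job in; it is judged then, once.
The state is a dict: "time_s": time; "q": joint angles; "qd": joint speeds; "joint_efforts": joint torques, N m; "tool_pos": TCP position; "eef_rot": TCP orientation; "wrist_force": force on the tool from outside, world axes, zero at the start; "torque": the same for the moment, N m; "gripper_width": finger opening in mm; "grasp_force": force on a finger pad.
Only numpy, scipy, OpenCV 4.12 (cv2) and the standard library are available. Lean on these libraries where they do the work, as an engineer would, in place of code of your own. Each camera call takes 0.05 s, during which the arm holds its last target. There are 200 camera calls.

TASK

Stand the loose blue-capped vial from the bench upright in the empty white raised cup of the two-cup sample carrier while the carrier sits on its dock, setting it down gently and letting go of it. Then take the carrier by its cream handle, lift it about 10 cm straight up off the dock and finish still holding it there, steady and level, with both vials standing in their cups. Do not tip a vial, and leave the amber bottle, the beaker and the white jar where they are.

Things in the scene. Friction and masses are not known exactly. Their poses are not given: they have to be found in the camera images.
- vial: The loose vial, standing on the bench: amber cylinder 23 mm in diameter and 75 mm tall in all, with a paper label band; its top 17 mm is a blue cap of the same diameter. About 45 g. Origin: centre of its underside; z axis up its length.
- carrier: Black carrier (0.26 kg) lying loose on the dock at any yaw: base 210 x 66 x 8 mm. 80 mm either side of centre along x: white cups, 36 mm outside, 29 inside diameter, floor 20 and rim 32 mm above the underside. A central 34 x 12 mm upright bears the cream handle bar: 64 (x) x 16 (y) x 20 mm high, top 98 mm above the underside. Origin: centre of the underside; z up.
- empty_seat (a point): Centre of the floor of the empty cup, at +80 mm along the carrier's x axis and 20 mm above its underside; turns with the carrier.
- full_seat (a point): Centre of the floor of the cup that is already loaded, at -80 mm along the carrier's x axis and 20 mm above its underside.
- handle (a point): Centre of the cream handle bar, 88 mm above the carrier's underside; pinch it across its 16 mm width, i.e. along the carrier's y axis. It is above the centre of mass of the loaded carrier.
- seated_vial: The twin of the loose vial (same sizes, about the same mass), already standing in the carrier's other cup. Origin: centre of its underside.
- dock: Fixed loading dock: grey tongue 170 x 86 mm, top 50 mm above the bench, on a slate pedestal, with a 6 mm high aluminium guide rail along each long side (3 mm clear of the carrier). The carrier rests on the tongue, lengthwise along the dock's x axis, and lifts straight up. Origin: centre of its underside on the bench.
- solvent: Amber bottle with blue cap, 72 mm in diameter, 150 mm tall; a bystander. Origin: centre of its underside.
- beaker: Open glass beaker, 64 mm in diameter at the rim, 75 mm tall; a bystander. Origin: centre of its underside.
- cap_jar: White jar with grey lid, 60 mm in diameter, 60 mm tall; a bystander. Origin: centre of its underside.

How it is judged (in metres and radians):
On the way, in this order (a step that is already met when the one before it is completed fails the run):
1. the loose vial stands released in the empty cup while the carrier sits on its dock (horizontal distance between vial and empty_seat below 0.006 m and distance between vial and empty_seat below 0.008 m and angle between vial's own z axis and vertical below 0.14 rad and height (world z) of carrier below 0.056 m and contact force between the fingers and vial below 0.05 N and linear speed of vial below 0.03 m/s), for 0.2 s.
2. the carrier is held clear of the dock, level and still, both vials in their cups (height (world z) of carrier between 0.11 and 0.2 m and angle between carrier's own z axis and vertical below 0.105 rad and contact force between the fingers and carrier above 0.5 N and contact force between carrier and dock below 0.05 N and linear speed of carrier below 0.03 m/s and angular speed of carrier below 0.15 rad/s and horizontal distance between carrier and dock below 0.05 m and horizontal distance between vial and empty_seat below 0.006 m and distance between vial and empty_seat below 0.008 m and angle between each of vial, seated_vial's own z axis and vertical below 0.14 rad and horizontal distance between seated_vial and full_seat below 0.006 m and distance between seated_vial and full_seat below 0.008 m), for 0.5 s.
At the end, for the whole second after the job is handed in: Only the fingers hold the carrier, touching no vial; its underside is 60 to 150 mm above the dock top and within 50 mm sideways of it, tilted under 6 degrees, slower than 30 mm/s and 0.15 rad/s; vials in their cups: 6 (sideways) and 8 mm from floor centre, tilt under 8 degrees, under 40 mm/s (all of step 2 and contact force between carrier and solvent below 0.05 N and contact force between carrier and beaker below 0.05 N and contact force between carrier and cap_jar below 0.05 N and contact force between the fingers and vial below 0.05 N and contact force between the fingers and seated_vial below 0.05 N and linear speed of each of vial, seated_vial below 0.04 m/s); the arm keeps its last pose, push and grip.
It fails at once if the amber bottle is moved more than 30 mm or tipped (distance of solvent from where it was at the start of the episode above 0.03 m or angle between solvent's own z axis and vertical above 0.4 rad).
It fails at once if the beaker is moved more than 30 mm or tipped (distance of beaker from where it was at the start of the episode above 0.03 m or angle between beaker's own z axis and vertical above 0.4 rad).
It fails at once if the white jar is moved more than 30 mm or tipped (distance of cap_jar from where it was at the start of the episode above 0.03 m or angle between cap_jar's own z axis and vertical above 0.4 rad).
It fails at once if a vial is tipped over (angle between any of vial, seated_vial's own z axis and vertical above 0.6 rad).
It fails at once if the loose vial is let fall from more than about 10 mm (contact force between the fingers and vial below 0.05 N and linear speed of vial above 0.5 m/s).
It also fails if it takes over 59 s, if anything falls off the work surface, if the arm or the gripper's body presses on something with over 40 N, if the wrist force passes 120 N, or if a joint passes its speed limit or range.

## Working session

There is one attempt and no reset: what is moved stays moved. The work goes in short steps, Python scripts to look and compute and a tool call to move; the robot and the scene stay as the last step left them, time stands still between calls to the robot, and variables do not carry over. Pictures are saved under pics/ and viewed, at most 10 in all, crops included, and the job is handed in when it is done.

Besides the shell and the picture viewer there is one more tool, called after "Emit:" as name(argument=value, ...), one argument or row to a line, values as JSON. apply_moves: Moves the arm, as the interface text tells. Its arguments: {"type":"object","properties":{"rows":{"type":"array"},"squeeze":{"type":"number"}},"required":["rows"]}

```bash
mkdir -p pics; python3 - <<'E'
from bench import ctrl, imaging
import cv2,numpy as np,pickle
s=ctrl.get_state();print(s['time_s'],s['tool_pos'],s['eef_rot'],s['gripper_width'])
for n in('scene','top'):
    c=imaging.capture(n);cv2.imwrite(f'pics/{n}0.png',c['image']);pickle.dump(c,open(f'{n}0.pkl','wb'))
    print(n,c['fx'],c['cx'],c['cy'],np.round(c['world_from_camera'],3).tolist())
E
```

```text
0.0 [ 237.43048659 -523.49508783  303.43110114] [-3.14052983e+00  3.18961695e-05  4.25816984e-01] 85.37732645428304
scene 379.24342085954606 316.4815320279616 199.83216631366713 [[0.181, 0.744, -0.644, 1171.94], [0.984, -0.138, 0.116, -70.257], [-0.002, -0.654, -0.757, 804.645], [0.0, 0.0, 0.0, 1.0]]
top 379.84937874520017 316.2843519944959 193.32072533363694 [[-0.005, -0.987, 0.161, 441.753], [-1.0, -0.0, -0.029, 41.754], [0.029, -0.161, -0.987, 940.144], [0.0, 0.0, 0.0, 1.0]]
```

View pics/scene0.png

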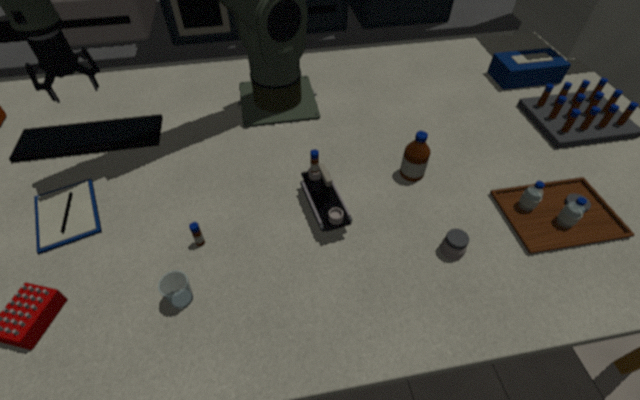

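View pics/top0.png

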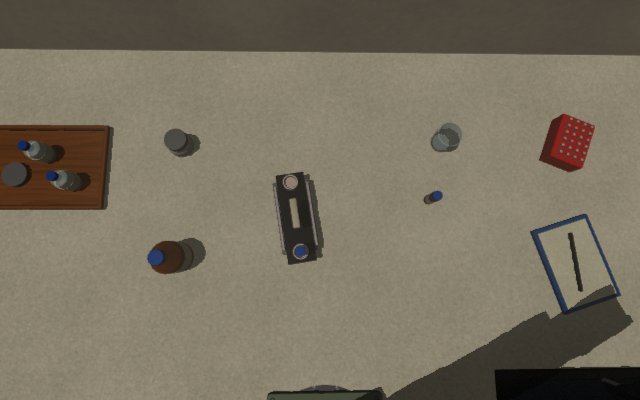

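The top view shows the carrier near (295,217), with its empty cup at (291,182) and the seated vial at (300,251). The loose vial's cap is at (437,196). In the scene view the vial is at (196,234), the empty cup at (336,215) and the seated vial at (315,165). I'll enlarge both views.

```bash
python3 - <<'E'
import cv2,numpy as np
t=cv2.imread('pics/top0.png');s=cv2.imread('pics/scene0.png')
def c(i,x,y,w,h,k): return cv2.resize(i[y:y+h,x:x+w],None,fx=k,fy=k,interpolation=cv2.INTER_CUBIC)
a=c(t,260,165,75,110,5);b=c(t,400,160,60,60,6)
o=np.zeros((550,740,3),np.uint8);o[:550,:375]=a;o[:360,376:736]=b;cv2.imwrite('pics/tc.png',cv2.convertScaleAbs(o,alpha=1.5))
a=c(s,290,140,70,100,5);b=c(s,170,210,60,60,6)
o=np.zeros((500,740,3),np.uint8);o[:500,:350]=a;o[:360,376:736]=b;cv2.imwrite('pics/sc.png',cv2.convertScaleAbs(o,alpha=1.8))
E
```

```text
(no output)
```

View pics/tc.png

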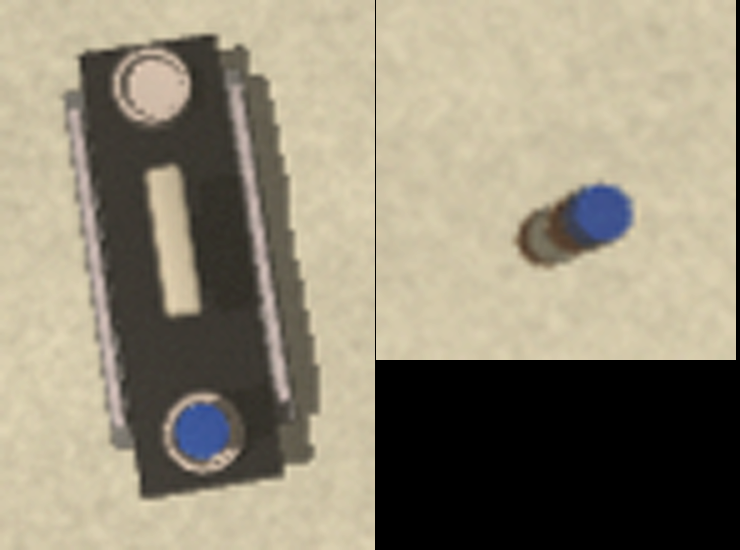

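View pics/sc.png

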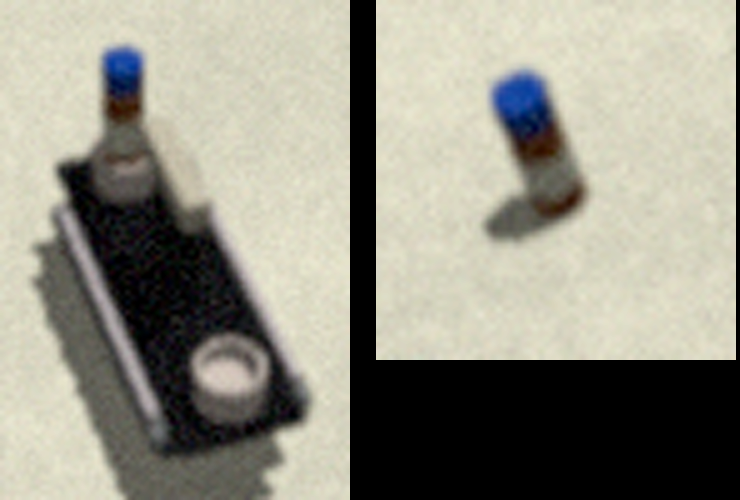

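Readings from the crops:

| Point | Top crop | Scene crop |
|---|---|---|
| Loose vial, cap top | (601,213) | (520,85) |
| Empty cup, rim | (152,86) | (230,363) |
| Handle, top | (174,240) | about (178,160) |
| Seated vial, cap top | (203,432) | (123,55) |

Next I'll triangulate these.

```bash
cat > geo.py <<'E'
import numpy as np,pickle
def ray(c,p):
    M=c['world_from_camera'];d=M[:3,:3]@[(p[0]-c['cx'])/c['fx'],(p[1]-c['cy'])/c['fy'],1]
    return M[:3,3],d/np.linalg.norm(d)
def atz(c,p,z):
    o,d=ray(c,p);return o+d*(z-o[2])/d[2]
def tri(*rs):
    A=sum(np.eye(3)-np.outer(d,d) for o,d in rs);b=sum((np.eye(3)-np.outer(d,d))@o for o,d in rs)
    x=np.linalg.solve(A,b);return x,[np.linalg.norm((np.eye(3)-np.outer(d,d))@(x-o)) for o,d in rs]
E
python3 - <<'E'
from geo import *
T=pickle.load(open('top0.pkl','rb'));S=pickle.load(open('scene0.pkl','rb'))
for n,t,s,z in[('vial',(437.1,195.1),(193.6,223.8),75),('rim',(290,181.8),(335.6,212.2),82),('handle',(294.4,212.6),(325.2,171.6),148),('seated',(300.2,251),(314.2,150.6),145)]:
    x,r=tri(ray(T,t),ray(S,s));print(n,x.round(1),np.round(r,1),'top@z',atz(T,t,z).round(1),'scene@z',atz(S,s,z).round(1))
h=[atz(T,(260+(x+.5)/5-.5,165+(y+.5)/5-.5),148)[:2] for x,y in[(147,167),(183,164),(200,313),(165,317)]]
a=((h[0]+h[1])-(h[2]+h[3]))/2;print('handle yaw',np.arctan2(a[1],a[0]),np.linalg.norm(a))
E
```

```text
vial [ 577.6 -262.3   81.5] [0.5 0.5] top@z [ 578.6 -265.1   75. ] scene@z [ 572.4 -263.5   75. ]
rim [607.9  77.7  85.6] [1.1 1.1] top@z [608.4  76.8  82. ] scene@z [605.2  79.6  82. ]
handle [529.9  66.  150.6] [1.6 1.6] top@z [529.9  64.4 148. ] scene@z [527.5  68.1 148. ]
seated [450.6  53.3 151.1] [1.3 1.3] top@z [450.4  52.2 145. ] scene@z [444.   55.7 145. ]
handle yaw 0.12051218320827334 63.354501853093815
```

Emit:
apply_moves(
  rows=[
    [85, 0, 0, 0, 7.9],
    [85, 0, 0, 0, 7.9],
    [85, 40, -22, 0, 0],
    [85, 40, -22, 0, 0],
    [85, 40, -22, 0, 0],
  ],
)

```text
time_s: 0.6
tool_pos: [347.3, -439.2, 303.7]
eef_rot: [-3.141, 0.0, 0.149]
wrist_force: [1.0, -1.6, -0.8]
gripper_width: 85.1
grasp_force: 0.0
```

Emit:
apply_moves(
  rows=[
    [85, 40, -22, 0, 0],
    [85, 40, -22, 0, 0],
    [85, 40, -22, 0, 0],
    [85, 40, -22, 0, 0],
    [85, 40, -22, 0, 0],
  ],
)

```text
time_s: 1.1
tool_pos: [528.9, -300.3, 303.7]
eef_rot: [-3.141, 0.0, 0.15]
wrist_force: [0.9, -1.5, 0.6]
gripper_width: 84.9
grasp_force: 0.0
```

Emit:
apply_moves(
  rows=[
    [85, 0, 0, 40, 0],
    [85, 0, 0, 40, 0],
    [85, 0, 0, 20, 0],
    [85, 0, 0, 0, 0],
    [85, 0, 0, 0, 0],
  ],
)

```text
time_s: 1.6
tool_pos: [527.7, -302.0, 204.5]
eef_rot: [3.141, -0.0, 0.15]
wrist_force: [0.5, -0.1, -0.1]
gripper_width: 85.1
grasp_force: 0.0
```

Emit:
apply_moves(
  rows=[
    [85, 27, -16, 0, 0],
    [85, 27, -15, 0, 0],
    [85, 0, 0, 0, 0],
    [85, 0, 0, 0, 0],
  ],
)

```text
time_s: 2.0
tool_pos: [576.8, -262.9, 205.2]
eef_rot: [3.141, -0.001, 0.151]
wrist_force: [0.1, -0.3, 0.6]
gripper_width: 84.8
grasp_force: 0.0
```

```bash
cat > snap.py <<'E'
import cv2,numpy as np,pickle,sys
from bench import ctrl,imaging
def snap(tag,boxes,k=5,a=1.6):
    "boxes {cam:[(x,y,w,h)..]} -> one mosaic"
    out=[]
    for n,bs in boxes.items():
        c=imaging.capture(n);pickle.dump(c,open(f'{n}{tag}.pkl','wb'));cv2.imwrite(f'pics/{n}{tag}.png',c['image'])
        out+=[cv2.resize(c['image'][y:y+h,x:x+w],None,fx=k,fy=k,interpolation=cv2.INTER_CUBIC) for x,y,w,h in bs]
    o=np.zeros((max(i.shape[0] for i in out),sum(i.shape[1] for i in out),3),np.uint8);x=0
    for i in out:o[:i.shape[0],x:x+i.shape[1]]=i;x+=i.shape[1]
    cv2.imwrite(f'pics/m{tag}.png',cv2.convertScaleAbs(o,alpha=a))
    s=ctrl.get_state();print(s['tool_pos'].round(1),s['eef_rot'].round(3))
E
python3 -c "
from snap import snap
snap('1',{'top':[(395,140,80,80)],'scene':[(150,170,80,100)]})"
```

```text
[ 576.  -263.9  204.9] [ 3.141e+00 -1.000e-03  1.490e-01]
```

View pics/m1.png

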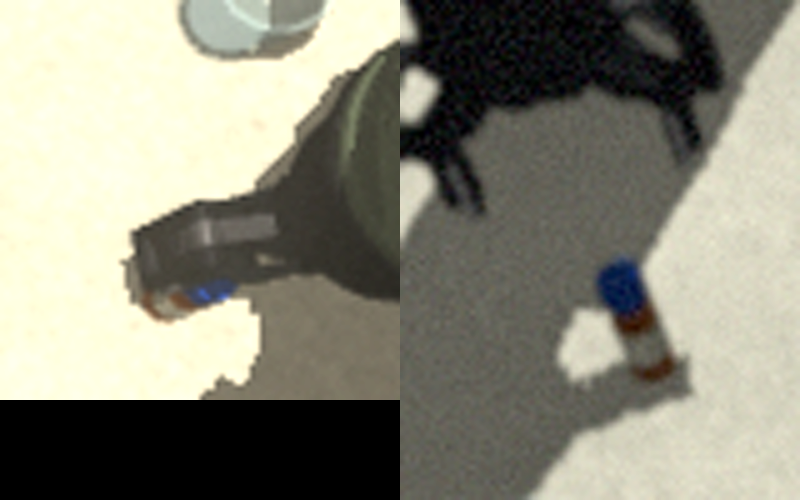

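In the top crop the gripper covers most of the vial. In the scene crop the fingertips are near (470,205) and (685,155), and the cap is at (622,275). I'll compare that fingertip midpoint with the TCP.

```bash
python3 - <<'E'
from geo import *
S=pickle.load(open('scene0.pkl','rb'))
print(atz(S,(185,205.6),145).round(1))
a,b=[(150+(x-400+.5)/5-.5,170+(y+.5)/5-.5) for x,y in[(470,205),(685,155)]]
for z in(140,145,150):
    p,q=atz(S,a,z),atz(S,b,z);print(z,p.round(1),q.round(1),((p+q)/2).round(1),np.linalg.norm(p-q).round(1))
print(atz(S,(150+222.5/5-.5,170+268/5-.5),75).round(1))
E
```

```text
[ 573.4 -265.7  145. ]
140 [ 575.1 -314.2  140. ] [ 562.5 -218.6  140. ] [ 568.8 -266.4  140. ] 96.4
145 [ 579.6 -312.4  145. ] [ 567.1 -217.5  145. ] [ 573.3 -264.9  145. ] 95.7
150 [ 584.1 -310.5  150. ] [ 571.7 -216.3  150. ] [ 577.9 -263.4  150. ] 95.0
[ 570.4 -262.6   75. ]
```

Emit:
apply_moves(
  rows=[
    [85, 0, 0, 25, 0],
    [85, 0, 0, 25, 0],
    [85, 0, 0, 25, 0],
    [85, 0, 0, 14, 0],
    [85, 0, 0, 10, 0],
  ],
)

```text
time_s: 2.6
tool_pos: [576.1, -263.6, 104.5]
eef_rot: [-3.142, 0.0, 0.149]
wrist_force: [0.1, -0.3, 0.6]
gripper_width: 85.1
grasp_force: 0.0
```

Emit:
apply_moves(
  rows=[
    [15, 0, 0, 0, 0],
    [15, 0, 0, 0, 0],
    [15, 0, 0, 0, 0],
    [15, 0, 0, 0, 0],
    [15, 0, 0, 0, 0],
  ],
  squeeze=25,
)

```text
time_s: 3.1
tool_pos: [576.5, -263.1, 105.4]
eef_rot: [3.141, -0.001, 0.15]
wrist_force: [-0.1, -0.2, 4.8]
gripper_width: 22.9
grasp_force: 26.9
```

Emit:
apply_moves(
  rows=[
    [15, 0, 0, 0, 0],
    [15, 0, 0, 0, 0],
    [15, 0, 0, 0, 0],
  ],
)

```text
time_s: 3.4
tool_pos: [576.6, -263.2, 105.4]
eef_rot: [3.141, -0.001, 0.15]
wrist_force: [-0.2, 0.2, 6.3]
gripper_width: 22.5
grasp_force: 27.0
```

Emit:
apply_moves(
  rows=[
    [15, 0, 0, -10, 0],
    [15, 0, 0, -25, 0],
    [15, 0, 0, -35, 0],
    [15, 0, 0, -35, 0],
    [15, 0, 0, -20, 0],
  ],
)

```text
time_s: 3.9
tool_pos: [576.6, -263.3, 233.3]
eef_rot: [3.14, -0.002, 0.15]
wrist_force: [0.1, -0.4, -0.9]
gripper_width: 22.1
grasp_force: 26.5
```

Emit:
apply_moves(
  rows=[
    [15, 4, -15, 0, 0],
    [15, 8, -30, 0, 0],
    [15, 8, -34, 0, 0],
    [15, 8, -34, 0, 0],
    [15, 8, -34, 0, 0],
  ],
)

```text
time_s: 4.4
tool_pos: [589.6, -110.2, 229.6]
eef_rot: [-3.141, 0.001, 0.15]
wrist_force: [0.7, 0.4, -0.7]
gripper_width: 22.6
grasp_force: 26.5
```

Emit:
apply_moves(
  rows=[
    [15, 8, -34, 0, 0],
    [15, 8, -34, 0, 0],
    [15, 8, -34, 0, 0],
    [15, 8, -34, 0, 0],
    [15, 8, -20, 0, 0],
  ],
)

```text
time_s: 4.9
tool_pos: [605.6, 51.6, 229.6]
eef_rot: [-3.14, 0.001, 0.153]
wrist_force: [0.2, 0.3, -0.8]
gripper_width: 22.1
grasp_force: 26.5
```

Emit:
apply_moves(
  rows=[
    [15, 6, -20, 0, 0],
    [15, 0, -10, 0, 0],
    [15, 0, 0, 0, 0],
    [15, 0, 0, 0, 0],
  ],
)

```text
time_s: 5.3
tool_pos: [607.4, 77.5, 229.9]
eef_rot: [3.141, 0.0, 0.149]
wrist_force: [0.5, -0.1, -0.5]
gripper_width: 22.5
grasp_force: 26.5
```

Now I'll lower it until the vial's underside is about 10 mm above the rim, then look. The TCP goes from 230 to about 196.

Emit:
apply_moves(
  rows=[
    [15, 0, 0, 10, 0],
    [15, 0, 0, 14, 0],
    [15, 0, 0, 10, 0],
    [15, 0, 0, 0, 0],
    [15, 0, 0, 0, 0],
  ],
)

```text
time_s: 5.8
tool_pos: [607.7, 78.1, 195.9]
eef_rot: [3.142, 0.0, 0.15]
wrist_force: [0.9, -0.0, -0.2]
gripper_width: 22.4
grasp_force: 26.5
```

```bash
python3 -c "
from snap import snap
snap('2',{'scene':[(285,140,75,100)],'top':[(255,150,85,115)]})"
```

```text
[607.9  78.3 196.4] [-3.142e+00 -1.000e-03  1.500e-01]
```

View pics/m2.png

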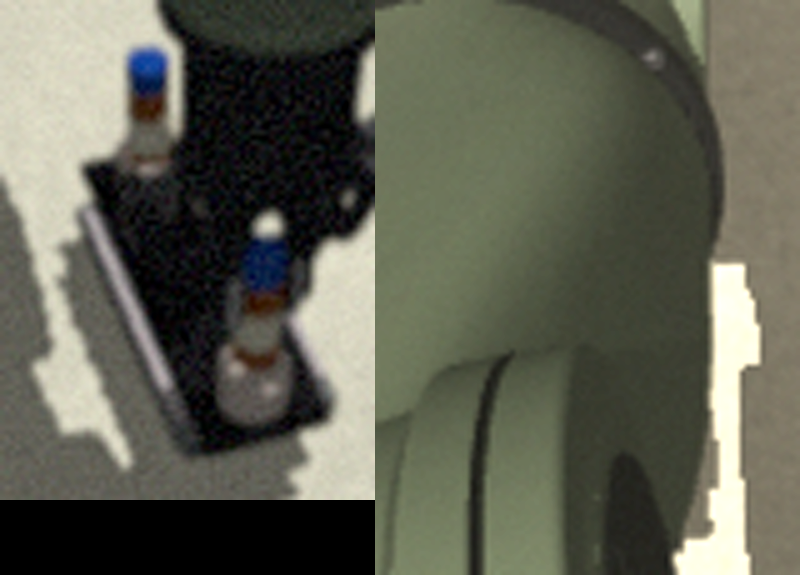

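```bash
python3 - <<'E'
from geo import *
import cv2
S=pickle.load(open('scene2.pkl','rb'))
print('bottom@91',atz(S,(336.2,209.8),91).round(1),'rim@82',atz(S,(335.6,212.2),82).round(1))
def proj(p):
    q=np.linalg.inv(S['world_from_camera'])@[*p,1];return (S['fx']*q[0]/q[2]+S['cx'],S['fy']*q[1]/q[2]+S['cy'])
im=S['image'][140:240,285:360];k=8;o=cv2.convertScaleAbs(cv2.resize(im,None,fx=k,fy=k,interpolation=cv2.INTER_CUBIC),alpha=1.6)
def circ(x,y,z,r,col):
    P=[proj((x+r*np.cos(a),y+r*np.sin(a),z)) for a in np.linspace(0,6.28,60)]
    cv2.polylines(o,[np.int32([((u-285+.5)*k-.5,(v-140+.5)*k-.5) for u,v in P])],True,col,1)
x,y=605.2,79.6   # rim in this camera's own frame
circ(x,y,82,18,(0,255,0));circ(x,y,58,18,(0,255,0))
for z in(91,149,166):circ(x,y,z,11.5,(0,0,255))
cv2.imwrite('pics/ov.png',o[180:700])
E
```

```text
bottom@91 [605.2  80.8  91. ] rim@82 [605.2  79.6  82. ]
```

View pics/ov.png

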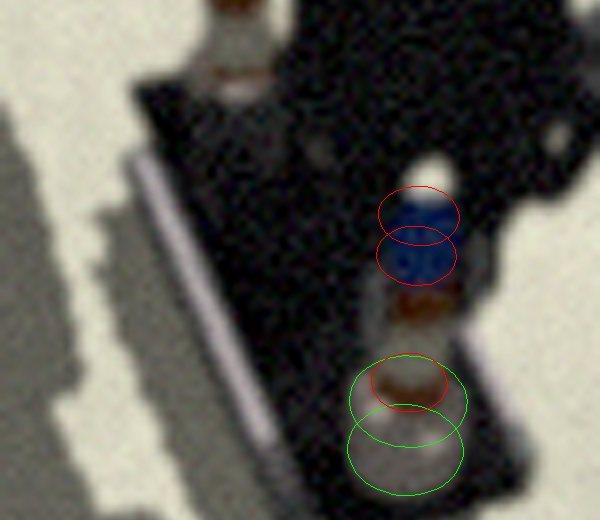

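The cup overlay fits. The vial sits about 0.7 mm too far in +y, inside the 3 mm clearance. I'll trim that and lower gently.

Emit:
apply_moves(
  rows=[
    [15, 0, 0.7, 4, 0],
    [15, 0, 0, 6, 0],
    [15, 0, 0, 5, 0],
    [15, 0, 0, 2, 0],
    [15, 0, 0, 0, 0],
  ],
)

```text
time_s: 6.4
tool_pos: [607.7, 77.8, 178.5]
eef_rot: [-3.142, 0.001, 0.15]
wrist_force: [0.8, 0.2, -0.3]
gripper_width: 22.6
grasp_force: 26.5
```

Emit:
apply_moves(
  rows=[
    [15, 0, 0, 1.5, 0],
    [15, 0, 0, 1, 0],
    [15, 0, 0, 0, 0],
    [15, 0, 0, 0, 0],
  ],
)

```text
time_s: 6.8
tool_pos: [607.8, 77.8, 176.5]
eef_rot: [-3.141, -0.0, 0.15]
wrist_force: [-0.2, -0.1, -0.2]
gripper_width: 22.2
grasp_force: 26.5
```

Emit:
apply_moves(
  rows=[
    [15, 0, 0, 0.7, 0],
    [15, 0, 0, 0, 0],
    [15, 0, 0, 0, 0],
  ],
)

```text
time_s: 7.1
tool_pos: [607.8, 77.8, 175.7]
eef_rot: [-3.141, 0.0, 0.15]
wrist_force: [0.3, -0.7, -0.9]
gripper_width: 22.1
grasp_force: 26.5
```

Emit:
apply_moves(
  rows=[
    [15, 0, 0, 0.7, 0],
    [15, 0, 0, 0, 0],
    [15, 0, 0, 0, 0],
  ],
)

```text
time_s: 7.4
tool_pos: [607.9, 77.7, 175.4]
eef_rot: [-3.142, -0.001, 0.15]
wrist_force: [-0.9, 0.3, 6.3]
gripper_width: 22.0
grasp_force: 27.1
```

Emit:
apply_moves(
  rows=[
    [26, 0, 0, 0, 0],
    [32, 0, 0, 0, 0],
    [45, 0, 0, 0, 0],
    [60, 0, 0, 0, 0],
    [60, 0, 0, 0, 0],
  ],
)

```text
time_s: 7.9
tool_pos: [607.8, 77.8, 175.0]
eef_rot: [-3.141, 0.0, 0.15]
wrist_force: [-0.0, -0.2, 0.1]
gripper_width: 60.1
grasp_force: 0.0
```

Emit:
apply_moves(
  rows=[
    [60, 0, 0, -10, 0],
    [60, 0, 0, -25, 0],
    [60, 0, 0, -35, 0],
    [60, 0, 0, -30, 0],
    [60, 0, 0, 0, 0],
  ],
)

```text
time_s: 8.4
tool_pos: [608.7, 77.7, 279.4]
eef_rot: [3.142, -0.006, 0.15]
wrist_force: [-0.8, -0.4, -0.2]
gripper_width: 60.2
grasp_force: 0.0
```

Emit:
apply_moves(
  rows=[
    [60, -20, -35, 0, 0],
    [60, -20, -35, 0, 0],
    [60, -20, -35, 0, 0],
    [60, -20, -35, 0, 0],
    [60, 0, 0, 0, 0],
  ],
)

```text
time_s: 8.9
tool_pos: [504.8, 208.7, 275.1]
eef_rot: [-3.139, 0.001, 0.156]
wrist_force: [0.7, -0.9, -0.4]
gripper_width: 60.2
grasp_force: 0.0
```

```bash
python3 -c "
from snap import snap
snap('3',{'scene':[(285,130,75,110)],'top':[(260,160,70,110)]})"
```

```text
[507.4 204.7 275.2] [-3.142 -0.     0.151]
```

View pics/m3.png

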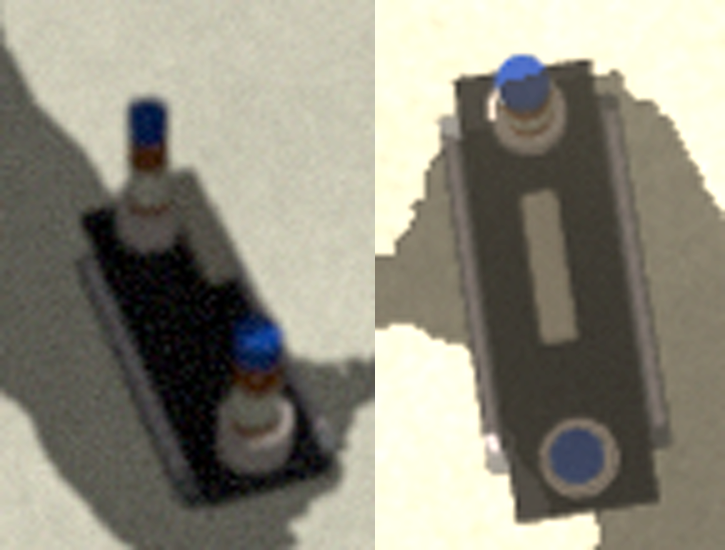

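The vial stands upright in the cup, with its cap at (520,83) in the top crop. The handle centre is at (549,266), about (529,66) in the world at yaw 0.145. Next I'll go over the handle.

Emit:
apply_moves(
  rows=[
    [60, 0, 35, 0, 0],
    [60, 0, 40, 0, 0],
    [60, 0.7, 40, 0, 0],
    [60, 0, 25, 0, 0],
    [60, 0, 0, 0, 0],
  ],
)

```text
time_s: 9.5
tool_pos: [530.1, 61.0, 275.2]
eef_rot: [3.14, -0.0, 0.143]
wrist_force: [-0.9, 1.2, -0.2]
gripper_width: 59.8
grasp_force: 0.0
```

Emit:
apply_moves(
  rows=[
    [60, 0, 0, 0, 0],
    [60, 0, 0, 0, 0],
  ],
)

```text
time_s: 9.7
tool_pos: [529.4, 66.3, 274.9]
eef_rot: [-3.141, 0.0, 0.15]
wrist_force: [0.5, 0.5, -0.2]
gripper_width: 60.0
grasp_force: 0.0
```

Emit:
apply_moves(
  rows=[
    [60, 0, 0, 20, 0],
    [60, 0, 0, 25, 0],
    [60, 0, 0, 20, 0],
    [60, 0, 0, 12, 0],
    [60, 0, 0, 6, 0],
  ],
)

```text
time_s: 10.2
tool_pos: [529.2, 66.4, 191.3]
eef_rot: [-3.141, 0.001, 0.151]
wrist_force: [-0.0, 0.2, 0.1]
gripper_width: 59.9
grasp_force: 0.0
```

Emit:
apply_moves(
  rows=[
    [40, 0, 0, 0, 0],
    [30, 0, 0, 0, 0],
    [24, 0, 0, 0, 0],
    [20, 0, 0, 0, 0],
    [17, 0, 0, 0, 0],
  ],
  squeeze=40,
)

```text
time_s: 10.7
tool_pos: [529.4, 65.9, 192.3]
eef_rot: [-3.141, -0.0, 0.15]
wrist_force: [-0.2, -0.1, -0.6]
gripper_width: 16.6
grasp_force: 0.0
```

Emit:
apply_moves(
  rows=[
    [10, 0, 0, 0, 0],
    [8, 0, 0, 0, 0],
    [8, 0, 0, 0, 0],
    [8, 0, 0, 0, 0],
    [8, 0, 0, 0, 0],
  ],
  squeeze=60,
)

```text
time_s: 11.2
tool_pos: [529.4, 66.2, 192.4]
eef_rot: [-3.141, -0.0, 0.15]
wrist_force: [-1.1, 2.1, 5.8]
gripper_width: 14.9
grasp_force: 59.2
```

Gripped. Now lifting about 100 mm, slowly.

Emit:
apply_moves(
  rows=[
    [8, 0, 0, -2, 0],
    [8, 0, 0, -3, 0],
    [8, 0, 0, -5, 0],
    [8, 0, 0, -7, 0],
    [8, 0, 0, -8, 0],
  ],
)

```text
time_s: 11.7
tool_pos: [529.3, 65.9, 217.7]
eef_rot: [-3.142, 0.0, 0.15]
wrist_force: [0.3, 0.5, -4.1]
gripper_width: 14.9
grasp_force: 58.6
```

Emit:
apply_moves(
  rows=[
    [8, 0, 0, -10, 0],
    [8, 0, 0, -10, 0],
    [8, 0, 0, -10, 0],
    [8, 0, 0, -10, 0],
    [8, 0, 0, -9, 0],
  ],
)

```text
time_s: 12.2
tool_pos: [529.4, 65.9, 267.0]
eef_rot: [-3.141, -0.0, 0.15]
wrist_force: [-0.6, -0.1, -3.9]
gripper_width: 14.9
grasp_force: 58.6
```

Emit:
apply_moves(
  rows=[
    [8, 0, 0, -8, 0],
    [8, 0, 0, -7, 0],
    [8, 0, 0, -6, 0],
    [8, 0, 0, -4, 0],
    [8, 0, 0, -2, 0],
  ],
)

```text
time_s: 12.7
tool_pos: [529.4, 65.9, 293.3]
eef_rot: [-3.141, -0.0, 0.15]
wrist_force: [0.2, -0.7, -3.9]
gripper_width: 15.0
grasp_force: 58.6
```

Emit:
apply_moves(
  rows=[
    [8, 0, 0, 0, 0],
    [8, 0, 0, 0, 0],
    [8, 0, 0, 0, 0],
    [8, 0, 0, 0, 0],
    [8, 0, 0, 0, 0],
  ],
)

```text
time_s: 13.2
tool_pos: [529.3, 65.9, 292.9]
eef_rot: [-3.141, 0.0, 0.15]
wrist_force: [0.5, -0.8, -4.3]
gripper_width: 14.6
grasp_force: 58.6
```

Emit:
apply_moves(
  rows=[
    [8, 0, 0, 0, 0],
    [8, 0, 0, 0, 0],
    [8, 0, 0, 0, 0],
    [8, 0, 0, 0, 0],
    [8, 0, 0, 0, 0],
  ],
)

```text
time_s: 13.7
tool_pos: [529.4, 65.9, 293.0]
eef_rot: [-3.142, 0.0, 0.15]
wrist_force: [-0.8, 0.5, -3.6]
gripper_width: 14.8
grasp_force: 58.6
```

```bash
python3 -c "
from snap import snap
snap('4',{'scene':[(270,80,110,150)]},k=4)"
```

```text
[529.4  65.9 293. ] [-3.141 -0.     0.15 ]
```

View pics/m4.png

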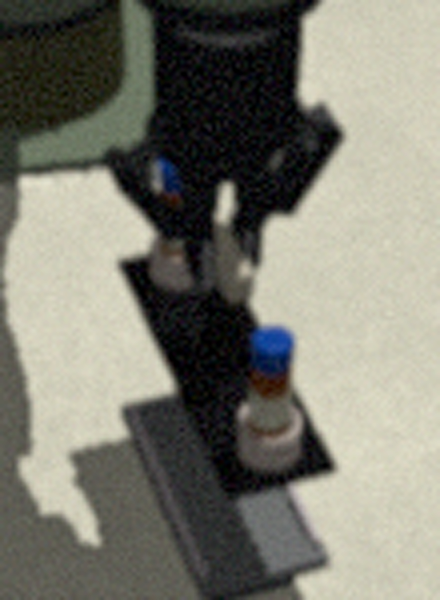

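The carrier hangs level above the dock, held by the handle at (230,250). Both vials stand in their cups at (270,400) and (170,230), and the load reads 3.9 N. Handing in.

```bash
python3 -c "
from bench import job
print(job.job_done())"
```

```text
the job is handed in; nothing more can be done
None
```

I stood the loose vial in the empty cup, then lifted the carrier about 10 cm off the dock and handed the job in still holding it level, with both vials standing in their cups; the hand-in gave no verdict.

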